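# Feed the dowel blank up the guarded track into its drawer

### The job

Draw the orange push stick out of its holder, lay it flat on the bench, and take it again by its tail end. With the stick, gently push the dowel blank up the sloping track, under the clear guard, until it drops into the open drawer; never touch the dowel with the fingers. Then lay the stick flat on the bench, push the drawer fully home past its catch, and leave the glue bottle, mug and mallet where they are.

Things in the scene. Friction and masses are not known exactly. Their poses are not given: they have to be found in the camera images.
- station: Fixed plywood station: a drawer carcass and, on its +y side, a track along y that feeds the drawer from the side. Origin on the bench, at the middle of the carcass's open front face; +x goes into the carcass (the drawer opens to -x), +y along the track away from the drawer, +z up. Carcass: x 0 to 175, y -52 to 52, top z 99 mm. Track: centred on x -65 mm, y 37 (upper end) to 176 (mouth).
- track_mouth (a point): Centre of the track floor's edge at the mouth, its lower end: station x -65, y 176, z 24 mm; axes as the station's. The track is a tunnel open at both ends: side walls 98 mm apart inside, 10 thick; a clear flat roof over its whole length, 64 mm above the floor (square to it), 5 thick. A lip 8 long and 5 high crosses the floor 12 to 20 mm inside the mouth.
- track_end (a point): Centre of the track floor's edge at the upper end, beside the drawer: station x -65, y 37, z 36 mm; axes as the station's. Floor and roof rise 5 degrees from mouth to here (roof's top here z 106). The dowel must be pushed until its centre is about 8 mm beyond this edge (to -y); then it drops 14 mm into the tray.
- dowel: Loose wooden dowel blank with a red band, diameter 40, length 90 mm, 60 to 110 g. Origin at its centre; own x is the long axis, which lies across the track (along station x). It starts in the tunnel resting against the lip, its centre about 34 mm in from the mouth, and rolls back to the lip if let go on the slope.
- drawer (a joint): Drawer slide in m: 0 fully home, 0.15 fully open; it starts 0.125 to 0.14 open, with the tray beside the track's upper end, and stays where it is left (friction about 2 N). A sprung ball catch resists (about 10 N in all) from 0.016 to 0.0085, where it pushes a released drawer back out; below about 0.006 it snaps the drawer home against a stop.
- drawer_pull (a point): Middle of the outer face of the dark bar pull (56 wide, 16 high, standing 12 mm out of the drawer's front panel); z = 72 mm. The panel is 76 wide, z 8 to 86 mm. The drawer is pushed to station +x here.
- tray (a point): Centre of the drawer's inner floor, z = 22 mm; tray inside 140 along station x, 62 along y. The wall on the track's side is low (top z 34), the others reach z 62. Axes as the station's.
- stick: Loose T-shaped push stick, 200 mm long, 0.12 kg. Origin at the middle of its underside, own +x towards the head, z up. Orange shaft 18 wide, 30 high, x -100 to 86; wooden head (paddle) 60 wide, 36 high, x 86 to 100. A black band marks the tail grip. Only when held on its last 60 mm does it reach through the track. It starts in the holder, the head and some 65 mm of shaft sticking out.
- stick_face (a point): Centre of the flat pushing face of the stick's head: stick x +100, z 18 mm.
- stick_tail (a point): Tail grip, at the black band: stick x -70, z 21 mm, 30 mm from the tail's end.
- holder: Fixed wooden holder on the bench: origin at the centre of its footprint, 120 long (own x), 60 wide, 56 high; roofed slot 36 wide, 48 high, open only at the +x end. The stick lies on the bench in the slot, head to +x, its origin about 40 mm to +x of the holder's; it must be drawn about 125 mm along +x for its tail to come clear.
- glue: Bystander: yellow glue bottle, 60 mm across, 170 mm tall; origin at the centre of its base.
- mug: Bystander: white mug, 80 mm across, 90 mm tall; origin at the centre of its base.
- mallet: Bystander: wooden mallet lying on the bench along its own x; origin at the middle of its underside.
There are look-alikes about, which are no part of the job. What is shaped like the stick but green is not meant. Leave any turquoise look-alike of the holder alone.

How it is judged:
By the outcome, as a careful person would: the job done as asked, in the order asked, and still so for the second after the job is handed in, with the robot touching nothing.
It also fails if it takes over 72 s, if anything falls off the work surface, if the arm or the gripper's body presses on something with over 40 N, if the wrist force passes 120 N, or if a joint passes its speed limit or range.

### The arm

A 6-joint arm with a two-finger parallel gripper is mounted at the origin on the work surface. World frame = base frame: x ahead of the robot, y to its left, z up, the work surface at z = 0. Lengths are in m, angles in rad, forces in N, time in s.
With the tool pointing down it reaches from about 0.225 to 0.875 m from the base axis. Payload 3.4 kg.
Tool frame: the origin (TCP) lies midway between the tips of the shut fingers; the grasp point (between the pads) lies 19 mm behind it (manip.grasp_offset is the distance from the TCP to the grasp point, in m); x points along the fingers, y is the direction in which the jaws open and shut, and the axes are right-handed (so a half turn about x gives the same grasp; the last joint's range is limited). The gripper opens to 85 mm and grips with 20 to 120 N. Pads are 22 mm wide; open, the fingers measure 114 mm over their backs; the gripper's body (76 mm by 85 mm) begins 54 mm behind the grasp point. The pads swing forward as they close: fully open they stand 13 mm farther back than shut.
Start: joints at [1.119, 0.276, 1.505, -0, 1.361, -0.121], TCP at [0.187, 0.544, 0.196] pointing down, gripper open.
Joint ranges: [-2.89, 2.89], [-0.75, 2.08], [0.22, 2.7], [-1.18, 4.32], [0.11, 2.71], [-2.7, 2.7]. Speed limits (rad/s): [2.57, 2.57, 3.14, 3.14, 3.14, 3.14].

### API

Orientations are given as a unit quaternion [w, x, y, z].
In Python, from rig import manip gives the robot as it stands.
- The arm moves only by the shell command python3 -m creep 'ROWS' [OPENING] [FORCE]. ROWS is a JSON object of lists of equal length, an entry for each row: "delta_pos": the shift along the tool's x, y, z in cm, a list of three; "dr": the turn, a rotation vector about the tool's x, y, z in rad, a list of three. In form: {"delta_pos": [[dx, dy, dz], ...], "dr": [[rx, ry, rz], ...]}. A call has 1 to 10 rows; each row is the pose to reach, as a shift and turn from the pose commanded when the call began, along the tool's axes at that moment; what a row does not reach only later rows make up. A row lasts 1/10 s, in which the tool goes at most 50 mm and 8.59 degrees, less where a joint would pass 70% of its speed; a pose out of reach is approached as far as the arm can. A call with a gripper value outside its range is refused whole. OPENING is the opening, from -1 (shut) to 1 (fully open), set as the call begins (- or left out, the last holds). The fingers move at their own pace and stop on an object; FORCE is the grip in N (left out, the last holds). Time passes only in rows, so rows that repeat a pose let the fingers close. It gives the time, the measured TCP pose, the force and the opening at its end, in the units of the state.
- manip.get_state(): the state, without advancing time (a new reading comes with each control period).
- manip.get_image(name): name is "scene" or "top" or "wrist"; returns a dict with "pixels" (384x512x3 uint8, blue, green, red), "depth" (384x512 float32, m along the optical axis (not along the pixel's ray), 0 where there is no reading), "intrinsics" (3x3 intrinsics, pixels), "rvec" (rotation vector, rad) and "tvec" (3), from world to camera coordinates, as OpenCV has them. Camera axes: x right, y down, z forward; pixel columns grow to the right and rows downward; lengths in m; the calibration is good to about 2 mm. A picture is of the moment at which its call begins.
- manip.sign_off(): hands the job in, once; it reports no verdict.
The state is a dict: "clock": time; "qpos": joint angles; "qd": joint speeds; "effort": joint torques, N m; "position": TCP position; "ee_rot": TCP orientation; "contact_force": force on the tool from outside, world axes, zero at the start; "moment": the same for the moment, N m; "width": finger opening in m.
Only numpy, scipy, OpenCV 4.12 (cv2) and the standard library are available. Lean on these libraries where they do the work, as an engineer would, in place of code of your own. Each camera call takes 0.05 s, during which the arm holds its last target. There are 200 camera calls.

## Working session

There is one attempt and no reset: what is moved stays moved. The work goes in short steps, Python scripts to look and compute and a shell command to move; the robot and the scene stay as the last step left them, time stands still between calls to the robot, and variables do not carry over. Pictures are saved under pics/ and viewed, about 8 in all and at most 12, crops included, and the job is handed in when it is done.

```bash
ls; mkdir -p pics; cat > h.py <<'E'
import numpy as np, cv2
from rig import manip
from scipy.spatial.transform import Rotation as R
def grab(n):
    d=manip.get_image(n); return d
def cloud(d):
    K=np.array(d["intrinsics"]);z=d["depth"];v,u=np.mgrid[:z.shape[0],:z.shape[1]]
    p=np.stack([(u-K[0,2])/K[0,0]*z,(v-K[1,2])/K[1,1]*z,z],-1)
    M=cv2.Rodrigues(np.array(d["rvec"],float))[0]
    w=(p-np.array(d["tvec"]).ravel())@M; w[z==0]=np.nan
    return w
def tool():
    s=manip.get_state();q=s["ee_rot"];return np.array(s["position"]),R.from_quat([q[1],q[2],q[3],q[0]])
E
python3 - <<'E'
from h import *
a=grab("scene");b=grab("top")
np.savez("t0.npz",**{k:b[k] for k in b}); np.savez("s0.npz",**{k:a[k] for k in a})
cv2.imwrite("pics/a.png",b["pixels"]);cv2.imwrite("pics/b.png",a["pixels"])
print(manip.get_state()); print(tool()[1].as_matrix().round(3))
E
```

```text
pics
{'clock': 0.1, 'qpos': array([ 1.11901205e+00,  2.76526800e-01,  1.50603826e+00,  6.77806252e-06,
        1.36069367e+00, -1.21003929e-01]), 'qd': array([-2.58028930e-03, -1.94443091e-03, -4.74448970e-03, -5.73604375e-05,
        9.23165811e-04,  5.56909424e-04]), 'effort': array([ 1.38880529e-03, -4.17702985e+01, -2.46403581e+01,  1.32183882e-04,
        5.72308752e-03,  1.40576157e-05]), 'position': array([0.18651533, 0.54333556, 0.19531644]), 'ee_rot': array([ 0.69728876,  0.11585214,  0.69762606, -0.11698092]), 'contact_force': array([-0.74458284, -0.84031442, -0.36694726]), 'moment': array([-0.00463004, -0.02469683,  0.06104658]), 'width': 0.08535191913602408}
[[-0.001  0.325  0.946]
 [-0.001  0.946 -0.325]
 [-1.    -0.002 -0.   ]]
```

View pics/a.png

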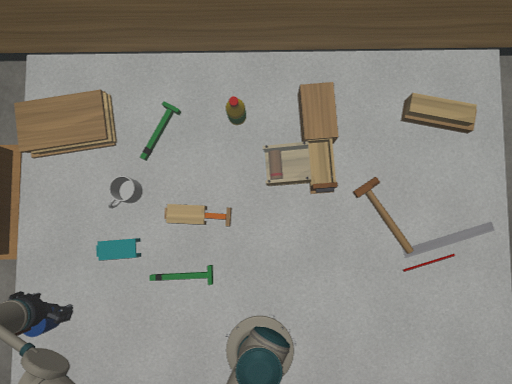

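View pics/b.png

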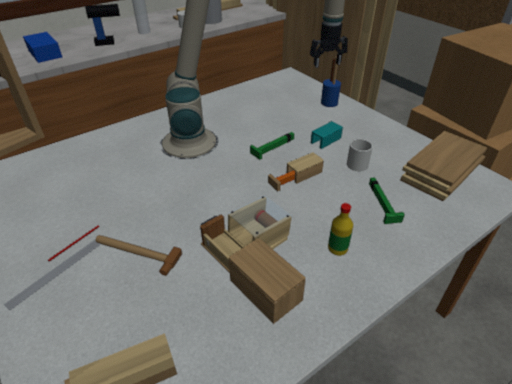

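Top view: the station carcass is at (318,112), the drawer at (320,165) and the track runs left to its mouth at (267,165), with the dowel inside near (276,160). The holder with the orange stick is at (186,214), head at (229,216). The mallet is at (385,215), glue at (235,110) and mug at (122,188).

```bash
python3 - <<'E'
from h import *
d=dict(np.load("t0.npz"));w=cloud(d);px=d["pixels"]
def rect(m,name):
    p=w[m][:,:2].astype(np.float32); 
    c,s,a=cv2.minAreaRect(p); print(name,len(p),np.round(c,4),np.round(s,4),round(a,2),"z",np.nanpercentile(w[m][:,2],[5,50,95]).round(3))
    return cv2.boxPoints((c,s,a)).round(4).tolist()
def box(u0,u1,v0,v1):
    m=np.zeros(w.shape[:2],bool);m[v0:v1,u0:u1]=1;return m
z=w[...,2]
print(rect(box(290,345,75,140)&(abs(z-.099)<.004),"carc"))
hsv=cv2.cvtColor(px,cv2.COLOR_BGR2HSV)
print(rect(box(160,207,195,230)&(abs(z-.056)<.005),"holder"))
o=box(200,226,205,225)&(hsv[...,1]>180)&(z>.015)
print(rect(o,"shaft"))
print(rect(box(224,236,200,232)&(z>.02)&(z<.05),"head"))
print(rect(box(305,345,180,196)&(z>.075),"panel"))
print(rect(box(260,309,140,190)&(z>.07),"track"))
print(rect(box(225,250,90,130)&(z>.05),"glue")); print(rect(box(108,140,170,212)&(z>.07),"mug"))
c=cv2.resize(px[130:290,95:350],None,fx=3.1,fy=3.1,interpolation=cv2.INTER_CUBIC);cv2.imwrite("pics/c.png",c)
np.set_printoptions(linewidth=200)
print((z[140:192:4,262:340:4]*1000).round())
print(w[164,267],w[164,300])
E
```

```text
carc 1657 [ 0.744  -0.1847] [0.1763 0.1047] 4.05 z [0.096 0.099 0.102]
[[0.652400016784668, -0.1386999934911728], [0.6596999764442444, -0.24310000240802765], [0.8356000185012817, -0.2305999994277954], [0.8281999826431274, -0.12620000541210175]]
holder 682 [0.4279 0.2367] [0.1267 0.06  ] 87.2 z [0.052 0.056 0.059]
[[0.39480000734329224, 0.17479999363422394], [0.4546999931335449, 0.17190000414848328], [0.4609000086784363, 0.2985000014305115], [0.4009999930858612, 0.30140000581741333]]
shaft 65 [0.4236 0.142 ] [0.0622 0.0132] 86.02 z [0.026 0.03  0.034]
[[0.414900004863739, 0.11140000075101852], [0.42809998989105225, 0.11050000041723251], [0.4323999881744385, 0.17249999940395355], [0.41920000314712524, 0.17350000143051147]]
head 99 [0.4187 0.1028] [0.0191 0.0576] 85.86 z [0.028 0.035 0.039]
[[0.38929998874664307, 0.09529999643564224], [0.44679999351501465, 0.09120000153779984], [0.448199987411499, 0.11029999703168869], [0.39070001244544983, 0.1143999993801117]]
panel 200 [ 0.5098 -0.1889] [0.0961 0.0349] 85.2 z [0.076 0.084 0.09 ]
[[0.48840001225471497, -0.2353000044822693], [0.52319997
[... 1565 characters left out ...]
  2.]
 [ -6.  94.  94.  92.  98. 102. 100. 101.  99. 100.  99. 104.  34.  23.  22.  23.  21.  34.  -3.  -0.]
 [  4.  92.  98.  96.  96. 100. 103.  98. 101. 103. 105. 102.  32.  27.  23.  22.  19.  27.  62.  -3.]
 [ -0.  90.  98.  92.  94.  nan  98.  95.  98.  99. 103. 103.  nan  20.  20.  22.  22.  20.  61.  -4.]
 [ -0.  96.  94.  97.  98.  95.  97. 100.  99. 107.  94.  88.  75.  23.  22.  21.  22.  16.  59.   5.]
 [  3.  59.  51.  46.  34.  28.   8.  10.   0.  -5.   1.  -5.  31.  85.  84.  82.  89.  83.  83.  -1.]
 [ -2.   1.  -2.  -3.   2.   3.  -1.   1.   1.  -0.  -1.   1.  26.  87.  85.  76.  79.  76.  43.  -0.]]
[ 0.57787732 -0.02600599  0.09766928] [ 0.57695598 -0.12653218  0.10003757]
```

View pics/c.png

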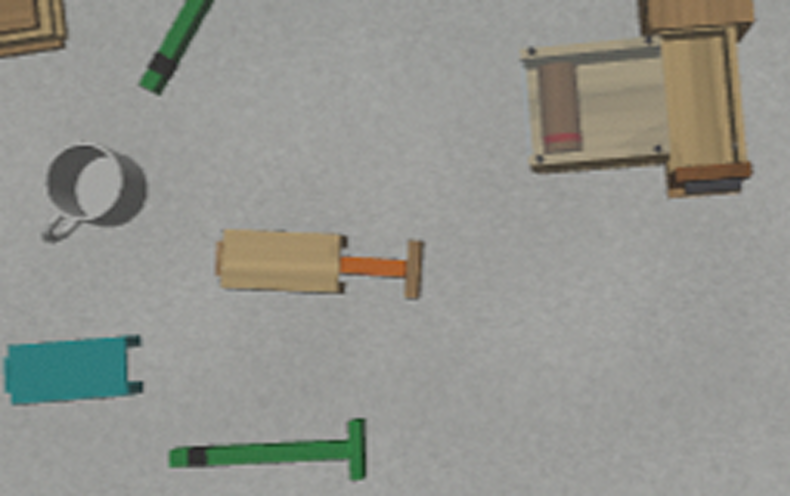

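```bash
cat >> h.py <<'E'
def Rt(phi,pitch=0):
    # jaw axis y at world yaw phi (deg), tool x down; pitch (deg): turn about jaw axis
    c,s=np.cos(np.radians(phi)),np.sin(np.radians(phi))
    y=np.array([c,s,0]);x=np.array([0,0,-1.]);M=np.stack([x,y,np.cross(x,y)],1)
    return R.from_rotvec(np.radians(pitch)*y)*R.from_matrix(M)
def go(pos,Rot):
    p,r=tool(); print("dpos cm",((r.inv().apply(np.array(pos)-p))*100).round(2),"dr",(r.inv()*Rot).as_rotvec().round(3))
ex=np.array([np.cos(np.radians(4.07)),np.sin(np.radians(4.07))]);ey=np.array([-ex[1],ex[0]]);O=np.array([.656,-.1909])
def st(x,y,z=0): return np.r_[O+ex*x/1000+ey*y/1000,z/1000]
def tost(p): d=np.array(p)[...,:2]-O; return np.stack([d@ex*1000,d@ey*1000],-1)
E
python3 -c "
from h import *
go([.4236,.140,.10],Rt(-3.4)); print(Rt(-3.4).as_matrix().round(2))"
```

```text
dpos cm [  9.57 -30.43  35.52] dr [1.299e+00 1.000e-03 2.000e-03]
[[ 0.    1.   -0.06]
 [ 0.   -0.06 -1.  ]
 [-1.    0.    0.  ]]
```

```bash
python3 -m creep '{"delta_pos": [[9.6,-30.4,35.5],[9.6,-30.4,35.5],[9.6,-30.4,35.5],[9.6,-30.4,35.5],[9.6,-30.4,35.5],[9.6,-30.4,35.5],[9.6,-30.4,35.5],[9.6,-30.4,35.5],[9.6,-30.4,35.5],[9.6,-30.4,35.5]], "dr": [[1.3,0,0],[1.3,0,0],[1.3,0,0],[1.3,0,0],[1.3,0,0],[1.3,0,0],[1.3,0,0],[1.3,0,0],[1.3,0,0],[1.3,0,0]]}' 1 40
python3 - <<'E'
from h import *
go([.4236,.140,.10],Rt(-3.4))
E
```

```text
clock: 1.1
position: [0.4248, 0.1379, 0.0993]
ee_rot: [-0.484, -0.515, -0.484, 0.516]
contact_force: [1.2, 1.1, 0.1]
width: 0.085
dpos cm [-0.07 -0.13 -0.2 ] dr [-0.005  0.001  0.   ]
```

```bash
python3 - <<'E'
from h import *
d=grab("wrist");w=cloud(d);px=d["pixels"];cv2.imwrite("pics/d.png",px)
hsv=cv2.cvtColor(px,cv2.COLOR_BGR2HSV)
m=(hsv[...,0]>4)&(hsv[...,0]<16)&(hsv[...,1]>190)&(hsv[...,2]>80)&(w[...,2]>.024)&(w[...,2]<.036)
p=w[m];print(m.sum())
for y in np.arange(.10,.20,.01):
    q=p[abs(p[:,1]-y)<.003]
    if len(q)>5: print(round(y,3),np.percentile(q[:,0],[3,50,97]).round(4),q[:,2].mean().round(4))
go([.4236,.140,.004],Rt(-3.4))
E
```

```text
736
0.11 [0.413  0.4218 0.4299] 0.0295
0.12 [0.4149 0.4222 0.4291] 0.0296
0.13 [0.415  0.4222 0.4295] 0.0297
0.14 [0.4164 0.4197 0.4251] 0.0298
0.17 [0.4237 0.429  0.432 ] 0.0296
dpos cm [ 9.48 -0.31 -0.44] dr [-0.004  0.004 -0.001]
```

View pics/d.png

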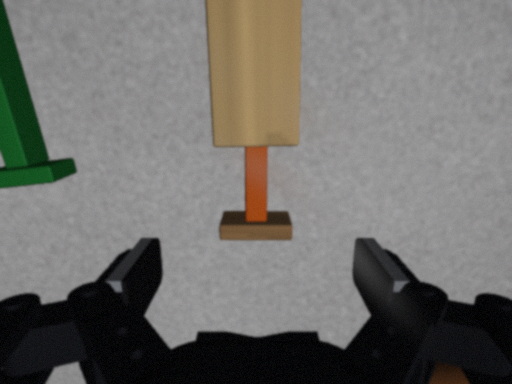

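The wrist view shows the shaft (256,180) square between the open jaws, with the head at (256,225) and the holder end at row 145. Descending.

```bash
python3 -m creep '{"delta_pos": [[4,-0.3,-0.4],[7,-0.3,-0.4],[8.5,-0.3,-0.4],[9.4,-0.3,-0.4],[9.4,-0.3,-0.4],[9.4,-0.3,-0.4]], "dr": [[0,0,0],[0,0,0],[0,0,0],[0,0,0],[0,0,0],[0,0,0]]}'
python3 -c "
from h import *
go([.4236,.140,.004],Rt(-3.4))"
```

```text
clock: 1.75
position: [0.4216, 0.1455, 0.0066]
ee_rot: [0.485, 0.515, 0.485, -0.514]
contact_force: [0.5, 0.7, 1.0]
width: 0.0853
dpos cm [0.26 0.23 0.53] dr [-0.    -0.    -0.001]
```

```bash
python3 -m creep '{"delta_pos": [[0.2,0,0],[0.2,0,0],[0.2,0,0],[0.2,0,0],[0.2,0,0],[0.2,0,0],[0.2,0,0],[0.2,0,0]], "dr": [[0,0,0],[0,0,0],[0,0,0],[0,0,0],[0,0,0],[0,0,0],[0,0,0],[0,0,0]]}' -1 40
python3 -c "
from h import *
print(tool()[0])"
```

```text
clock: 2.55
position: [0.4211, 0.1452, 0.0041]
ee_rot: [0.485, 0.515, 0.485, -0.515]
contact_force: [-0.2, 0.2, -0.1]
width: 0.0
[0.42106563 0.14522182 0.00408414]
```

```bash
python3 - <<'E'
from h import *
a=grab("wrist");b=grab("scene");c=cv2.resize(b["pixels"][110:240,230:400],(512,390),interpolation=cv2.INTER_CUBIC)
cv2.imwrite("pics/e.png",np.hstack([cv2.resize(a["pixels"][:,100:400],(300,390)),c[:,:490]]))
s=manip.get_state();print(s["width"],s["position"],s["qpos"])
E
```

```text
0.00046630997722005703 [0.42102662 0.14520356 0.00407218] [1.75591201e-01 2.89403306e-01 2.05153509e+00 7.51917705e-05
 8.00663056e-01 2.35543803e-01]
```

View pics/e.png

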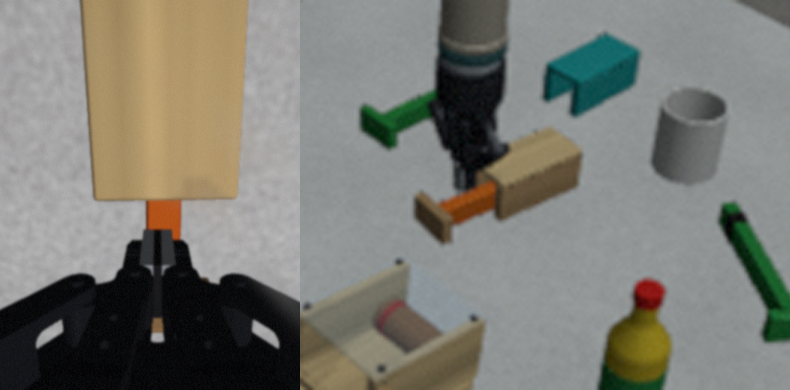

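```bash
python3 - <<'E'
from h import *
p,r=tool()
for n in ("wrist","scene"):
    d=grab(n);w=cloud(d)
    P=np.array([p,p+[0,0,.03],p+[0,0,.06]]);uv=cv2.projectPoints(P,np.array(d["rvec"],float),np.array(d["tvec"],float),np.array(d["intrinsics"],float),None)[0][:,0]
    print(n,uv.round(1).tolist())
    # dark (gripper) points lowest z
    px=d["pixels"].astype(int);m=(px.max(2)<60)&(np.linalg.norm(w[...,:2]-p[:2],axis=-1)<.05)&np.isfinite(w[...,2])
    q=w[m]; 
    if len(q): i=np.argsort(q[:,2])[:12];print(q[i].round(3).tolist())
    hsv=cv2.cvtColor(d["pixels"],cv2.COLOR_BGR2HSV)
    m=(hsv[...,0]>4)&(hsv[...,0]<16)&(hsv[...,1]>190)&(hsv[...,2]>80)&(abs(w[...,1]-.15)<.06)&(abs(w[...,0]-.42)<.05)
    print("orange",m.sum(),np.nanpercentile(w[m],[5,50,95],axis=0).round(3).tolist())
E
```

```text
wrist [[257.8, 218.5], [258.0, 240.3], [258.3, 271.7]]
[[0.446, 0.106, 0.003], [0.446, 0.106, 0.003], [0.448, 0.106, 0.003], [0.447, 0.106, 0.003], [0.447, 0.106, 0.004], [0.447, 0.106, 0.004], [0.448, 0.106, 0.005], [0.449, 0.106, 0.005], [0.449, 0.105, 0.005], [0.421, 0.099, 0.035], [0.416, 0.157, 0.043], [0.419, 0.156, 0.043]]
orange 962 [[0.417, 0.15, 0.029], [0.425, 0.158, 0.03], [0.432, 0.165, 0.031]]
scene [[283.7, 179.9], [284.0, 173.1], [284.4, 166.2]]
[[0.427, 0.097, 0.004], [0.449, 0.173, 0.004], [0.445, 0.177, 0.004], [0.421, 0.097, 0.005], [0.416, 0.097, 0.005], [0.426, 0.098, 0.007], [0.446, 0.176, 0.01], [0.41, 0.097, 0.011], [0.422, 0.096, 0.015], [0.448, 0.173, 0.016], [0.45, 0.171, 0.023], [0.446, 0.174, 0.024]]
orange 123 [[0.422, 0.118, 0.007], [0.433, 0.15, 0.024], [0.436, 0.179, 0.03]]
```

```bash
python3 - <<'E'
from h import *
np.set_printoptions(linewidth=200,suppress=True)
d=grab("wrist");w=cloud(d)
for c in (244,250,264,270):
    print(c,[(r,*w[r,c].round(3)) for r in range(210,262,6)])
d=grab("scene");w=cloud(d)
for c in (282,285,288):
    print(c,[(r,*w[r,c].round(3)) for r in range(155,185,3)])
s=manip.get_state();print(s["position"],s["contact_force"],s["effort"])
E
```

```text
244 [(210, np.float64(0.413), np.float64(0.149), np.float64(-0.0)), (216, np.float64(0.413), np.float64(0.145), np.float64(-0.001)), (222, np.float64(0.412), np.float64(0.141), np.float64(-0.001)), (228, np.float64(0.415), np.float64(0.157), np.float64(0.046)), (234, np.float64(0.416), np.float64(0.157), np.float64(0.053)), (240, np.float64(0.416), np.float64(0.157), np.float64(0.059)), (246, np.float64(0.416), np.float64(0.157), np.float64(0.065)), (252, np.float64(0.416), np.float64(0.157), np.float64(0.069)), (258, np.float64(0.416), np.float64(0.157), np.float64(0.073))]
250 [(210, np.float64(0.418), np.float64(0.16), np.float64(0.03)), (216, np.float64(0.418), np.float64(0.157), np.float64(0.03)), (222, np.float64(0.418), np.float64(0.154), np.float64(0.03)), (228, np.float64(0.418), np.float64(0.157), np.float64(0.046)), (234, np.float64(0.418), np.float64(0.157), np.float64(0.052)), (240, np.float64(0.418), np.float64(0.157), np.float64(0.059)), (246, np.float64(0.418), np.float64(0.157), np.float64(0.063)), (252, np.float64(0.419), np.float64(0.157), np.float64(0.07)), (258, 
[... 2593 characters left out ...]
.float64(0.146), np.float64(0.107)), (161, np.float64(0.431), np.float64(0.152), np.float64(0.089)), (164, np.float64(0.452), np.float64(0.133), np.float64(0.097)), (167, np.float64(0.435), np.float64(0.149), np.float64(0.068)), (170, np.float64(0.435), np.float64(0.15), np.float64(0.054)), (173, np.float64(0.424), np.float64(0.161), np.float64(0.029)), (176, np.float64(0.434), np.float64(0.153), np.float64(0.026)), (179, np.float64(0.434), np.float64(0.153), np.float64(0.012)), (182, np.float64(0.436), np.float64(0.153), np.float64(0.001))]
[0.42106088 0.14522369 0.00408865] [-0.45765602  0.03745173  1.00772372] [  0.0017402  -33.90428782 -16.03832424   0.0003699    0.00051257   0.00004937]
```

The wrist and scene depth agree: the closed fingertips are really at z≈0.044, not the reported 0.004, while xy agrees. So the reported TCP z is about 40 mm too low. I'll trust the cameras, then open and descend in stages, checking force and depth.

```bash
python3 -m creep '{"delta_pos": [[0,0.2,0],[0,0.2,0],[0,0.2,0],[0,0.2,0],[0,0.2,0],[0.5,0.2,0],[1,0.2,0],[1.5,0.2,0],[2,0.2,0],[2,0.2,0]], "dr": [[0,0,0],[0,0,0],[0,0,0],[0,0,0],[0,0,0],[0,0,0],[0,0,0],[0,0,0],[0,0,0],[0,0,0]]}' 0.1 40
python3 -m creep '{"delta_pos": [[0.3,0,0],[0.6,0,0],[0.9,0,0],[1.2,0,0],[1.2,0,0]], "dr": [[0,0,0],[0,0,0],[0,0,0],[0,0,0],[0,0,0]]}'
python3 - <<'E'
from h import *
d=grab("wrist");w=cloud(d);px=d["pixels"];cv2.imwrite("pics/f.png",px)
p,_=tool();print(p)
m=(px.max(2)<90)&(w[...,2]<.08)&(np.linalg.norm(w[...,:2]-p[:2],axis=-1)<.05)&(w[...,1]>p[1]+.005)&(w[...,1]<p[1]+.018)
q=w[m];print(len(q))
for s in (q[q[:,0]<p[0]],q[q[:,0]>p[0]]): print(s.min(0).round(3),s.max(0).round(3),np.sort(s[:,2])[:8].round(3))
E
```

```text
clock: 3.85
position: [0.4223, 0.145, -0.0168]
ee_rot: [-0.484, -0.514, -0.485, 0.515]
contact_force: [-0.6, 0.0, -0.5]
width: 0.0473
clock: 4.35
position: [0.4227, 0.1451, -0.0283]
ee_rot: [-0.485, -0.515, -0.485, 0.515]
contact_force: [0.8, -0.4, -0.5]
width: 0.047
[ 0.42285119  0.14507468 -0.02809618]
9618
[0.373 0.15  0.011] [0.421 0.163 0.08 ] [0.011 0.011 0.011 0.012 0.012 0.012 0.012 0.012]
[0.427 0.15  0.01 ] [0.472 0.162 0.08 ] [0.01  0.01  0.01  0.011 0.011 0.011 0.011 0.012]
```

```bash
python3 -m creep '{"delta_pos": [[0.2,0,0],[0.4,0,0],[0.4,0,0]], "dr": [[0,0,0],[0,0,0],[0,0,0]]}'
python3 -m creep '{"delta_pos": [[0,0,0],[0,0,0],[0,0,0],[0,0,0],[0,0,0],[0,0,0]], "dr": [[0,0,0],[0,0,0],[0,0,0],[0,0,0],[0,0,0],[0,0,0]]}' -1 40
```

```text
clock: 4.7
position: [0.4228, 0.1451, -0.0321]
ee_rot: [-0.485, -0.515, -0.485, 0.515]
contact_force: [-0.5, -0.4, -0.2]
width: 0.0469
clock: 5.3
position: [0.4233, 0.1452, -0.0317]
ee_rot: [0.485, 0.515, 0.485, -0.515]
contact_force: [0.3, -0.8, 2.7]
width: 0.0176
```

```bash
python3 -m creep '{"delta_pos": [[-0.2,0,0],[-0.4,0,0],[-0.4,0,1],[-0.4,0,2.5],[-0.4,0,4.5],[-0.4,0,6.5],[-0.4,0,8.5],[-0.4,0,10.5],[-0.4,0,12.5],[-0.4,0,13.5]], "dr": [[0,0,0],[0,0,0],[0,0,0],[0,0,0],[0,0,0],[0,0,0],[0,0,0],[0,0,0],[0,0,0],[0,0,0]]}'
python3 -m creep '{"delta_pos": [[0,0,1.5],[0,0,2.8],[0,0,2.8],[0.2,0,2.8],[0.4,0,2.8],[0.4,0,2.8]], "dr": [[0,0,0],[0,0,0],[0,0,0],[0,0,0],[0,0,0],[0,0,0]]}'
python3 -m creep '{"delta_pos": [[0,0,0],[0,0,0],[0,0,0],[-3,0,0],[-6,0,0],[-9,0,0],[-9,0,0]], "dr": [[0,0,0],[0,0,0],[0,0,0],[0,0,0],[0,0,0],[0,0,0],[0,0,0]]}' 0.3
python3 - <<'E'
from h import *
d=grab("wrist");cv2.imwrite("pics/g.png",d["pixels"])
d=grab("top");w=cloud(d);px=d["pixels"]
hsv=cv2.cvtColor(px,cv2.COLOR_BGR2HSV)
m=(hsv[...,0]>4)&(hsv[...,0]<16)&(hsv[...,1]>190)&(hsv[...,2]>80)&(w[...,2]>.02)&(w[...,2]<.04)
m[:195]=0;m[240:]=0
v,u=np.nonzero(m);print(u.min(),u.max(),v.min(),v.max());p=w[m];print(len(p),cv2.minAreaRect(p[:,:2].astype(np.float32)),p[:,2].mean())
cv2.imwrite("pics/h.png",cv2.resize(px[130:290,95:350],None,fx=3.1,fy=3.1))
E
```

```text
clock: 6.3
position: [0.4144, 0.0087, -0.028]
ee_rot: [-0.484, -0.515, -0.484, 0.515]
contact_force: [-0.3, 0.9, -1.2]
width: 0.0175
clock: 6.9
position: [0.4132, -0.0171, -0.0317]
ee_rot: [-0.485, -0.514, -0.485, 0.515]
contact_force: [-1.6, -1.4, 3.3]
width: 0.0173
clock: 7.6
position: [0.4166, -0.0181, 0.0613]
ee_rot: [0.487, 0.516, 0.482, -0.513]
contact_force: [0.9, -0.2, -0.0]
width: 0.0553
220 232 214 218
12 ((0.42198601365089417, 0.1053534671664238), (0.03982600197196007, 0.010446623899042606), 85.0190200805664) 0.030274492696772282
```

View pics/h.png

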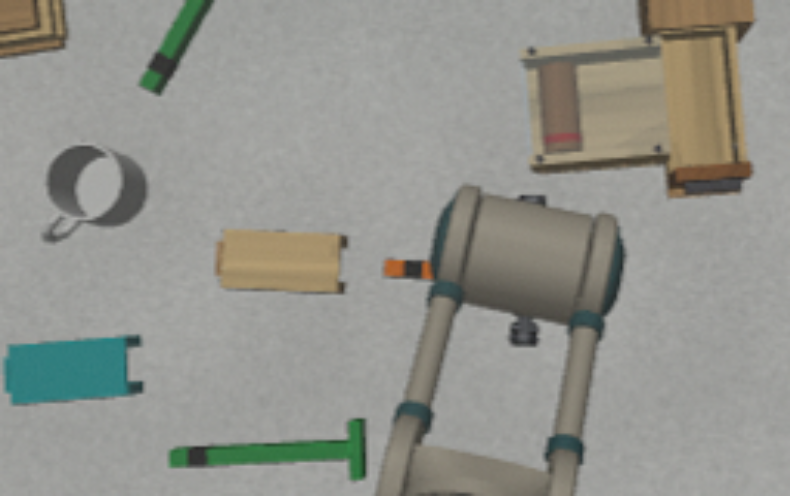

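The stick lies clear of the holder. Its tail end is at crop (384,268) and the black band at (413,268).

```bash
python3 - <<'E'
from h import *
d=grab("top");w=cloud(d)
hsv=cv2.cvtColor(d["pixels"],cv2.COLOR_BGR2HSV)
q=w[205:228,212:238].reshape(-1,3);q=q[(q[:,2]>.02)&(q[:,2]<.05)]
print(len(q),q[:,:2].min(0),q[:,:2].max(0),np.median(q,0))
print(w[216,219],w[216,228],w[217,228])
band=np.r_[.421,.103]
go([.422,.102,.06],Rt(-3.4))
E
```

```text
84 [0.41177698 0.08223295] [0.42820802 0.13138665] [0.41840213 0.10546727 0.03051409]
[0.42166442 0.12806319 0.02686302] [0.42150653 0.0989053  0.02961952] [0.41837901 0.09907352 0.02755844]
dpos cm [ -0.24   0.23 -11.97] dr [-0.001 -0.     0.001]
```

```bash
python3 -m creep '{"delta_pos": [[0,0.1,-3],[0,0.2,-7],[0,0.2,-10],[0,0.2,-11.8],[2,0.2,-11.8],[4.5,0.2,-11.8],[6,0.2,-11.8],[6,0.2,-11.8]], "dr": [[0,0,0],[0,0,0],[0,0,0],[0,0,0],[0,0,0],[0,0,0],[0,0,0],[0,0,0]]}' 0.1
python3 - <<'E'
from h import *
d=grab("wrist");w=cloud(d);px=d["pixels"]
print(tool()[0])
hsv=cv2.cvtColor(px,cv2.COLOR_BGR2HSV)
o=(abs(w[...,2]-.03)<.004)&(w[...,1]<.16)&(w[...,1]>.05)&(abs(w[...,0]-.42)<.016)
q=w[o];print(q.min(0),q.max(0))
dk=w[o&(hsv[...,2]<70)];print("band",np.median(dk,0))
for y in (.09,.1,.11,.12,.125): s=q[abs(q[:,1]-y)<.003]; print(y,np.percentile(s[:,0],[3,97]).round(4) if len(s) else 0)
go([.4205,.100,-.032],Rt(-3.4))
E
```

```text
clock: 8.55
position: [0.4188, 0.0999, -0.0049]
ee_rot: [-0.483, -0.512, -0.487, 0.517]
contact_force: [-0.3, -0.1, -0.3]
width: 0.0471
[ 0.42018937  0.09997671 -0.00372727]
[0.40868126 0.05006359 0.02601221] [0.4311121  0.1317262  0.03150793]
band [0.42054315 0.10168238 0.02984946]
0.09 [0.4117 0.4284]
0.1 [0.4122 0.4294]
0.11 [0.4128 0.4298]
0.12 [0.4135 0.4302]
0.125 [0.4139 0.4305]
dpos cm [ 2.83  0.05 -0.01] dr [-0.001  0.001  0.005]
```

```bash
python3 -m creep '{"delta_pos": [[1,0.05,0],[2,0.05,0],[2.8,0.05,0],[2.8,0.05,0]], "dr": [[0,0,0],[0,0,0],[0,0,0],[0,0,0]]}'
python3 -m creep '{"delta_pos": [[0,0,0],[0,0,0],[0,0,0],[0,0,0],[0,0,0],[0,0,0]], "dr": [[0,0,0],[0,0,0],[0,0,0],[0,0,0],[0,0,0],[0,0,0]]}' -1 80
python3 -m creep '{"delta_pos": [[-2,0,0],[-5,0,0],[-8,0,0],[-8,0,0],[-8,0,0]], "dr": [[0,0,0],[0,0,0],[0,0,0],[0,0,0],[0,0,0]]}'
python3 - <<'E'
from h import *
p,r=tool();print(p)
d=grab("scene");w=cloud(d);hsv=cv2.cvtColor(d["pixels"],cv2.COLOR_BGR2HSV)
m=(hsv[...,0]>4)&(hsv[...,0]<16)&(hsv[...,1]>190)&(hsv[...,2]>80)&(abs(w[...,0]-.42)<.04)&(w[...,1]<.16)&(w[...,1]>-.1)
q=w[m]
for y in np.arange(-.06,.1,.02):
    s=q[abs(q[:,1]-y)<.008]
    if len(s)>4: print(round(y,2),len(s),np.percentile(s[:,2],[5,90]).round(4),np.median(s[:,0]).round(4))
# station refinement from this camera + scene
np.savez("s1.npz",**d)
E
```

```text
clock: 9.0
position: [0.4219, 0.0999, -0.0309]
ee_rot: [-0.484, -0.514, -0.485, 0.515]
contact_force: [0.1, -0.4, -0.8]
width: 0.047
clock: 9.6
position: [0.4233, 0.1001, -0.0294]
ee_rot: [0.485, 0.515, 0.485, -0.514]
contact_force: [-0.4, 0.2, 5.4]
width: 0.0168
clock: 10.1
position: [0.4228, 0.1, 0.0502]
ee_rot: [0.485, 0.515, 0.485, -0.514]
contact_force: [-0.4, 0.1, -1.7]
width: 0.0162
[0.42282706 0.10004649 0.0501504 ]
-0.04 34 [0.0863 0.1088] 0.4226
-0.02 36 [0.0843 0.1086] 0.4227
0.0 34 [0.0853 0.1089] 0.4245
0.02 37 [0.0847 0.1096] 0.4262
0.04 35 [0.0868 0.109 ] 0.427
0.06 28 [0.085  0.1086] 0.4286
0.08 35 [0.0845 0.1081] 0.4304
```

```bash
python3 - <<'E'
from h import *
go([.428,.185,.06],Rt(-3.4))
t=st(-65,373,0);print(t); go([t[0],t[1],.06],Rt(4.07)); go([t[0],t[1],-.012],Rt(4.07,-5))
E
python3 -m creep '{"delta_pos": [[-1,0,-3],[-1,0,-6],[-1,0,-8.5],[-1,4,-8.5],[-1,8,-8.5],[-1,12,-8.5],[-1,13.8,-8.5],[-1,13.8,-8.5]], "dr": [[0,0,0],[0,0,0],[0,0,0],[0,0,0],[-0.04,0,0],[-0.08,0,0],[-0.13,0,0],[-0.13,0,0]]}'
python3 - <<'E'
from h import *
t=st(-65,373,0);go([t[0],t[1],-.012],Rt(4.07,-5))
E
```

```text
dpos cm [-1.06  0.1  -8.52] dr [-0.001  0.     0.001]
[0.56469018 0.17654594 0.        ]
dpos cm [-1.08 13.79 -8.5 ] dr [-0.131 -0.     0.001]
dpos cm [ 6.12 13.8  -8.5 ] dr [-0.131 -0.087  0.007]
clock: 10.95
position: [0.5677, 0.1761, 0.0576]
ee_rot: [0.517, 0.482, 0.517, -0.483]
contact_force: [0.4, 0.6, -1.1]
width: 0.0165
dpos cm [ 6.96 -0.29 -0.07] dr [-0.002 -0.087  0.001]
```

```bash
python3 -m creep '{"delta_pos": [[1,-0.2,0],[2,-0.3,0],[3.5,-0.3,0],[5,-0.3,0],[6.2,-0.3,0],[6.9,-0.3,0],[6.9,-0.3,0],[6.9,-0.3,0]], "dr": [[0,-0.04,0],[0,-0.087,0],[0,-0.087,0],[0,-0.087,0],[0,-0.087,0],[0,-0.087,0],[0,-0.087,0],[0,-0.087,0]]}'
python3 - <<'E'
from h import *
p,r=tool();print(p,tost(p),r.as_matrix()[:,0].round(3))
for n in ("scene","top"):
    d=grab(n);w=cloud(d);px=d["pixels"];s=tost(w)
    cv2.imwrite(f"pics/i_{n}.png",px)
    hsv=cv2.cvtColor(px,cv2.COLOR_BGR2HSV)
    m=(hsv[...,0]>4)&(hsv[...,0]<16)&(hsv[...,1]>190)&(hsv[...,2]>80)&(abs(s[...,0]+65)<40)&(s[...,1]>170)&(s[...,1]<420)
    q=s[m];z=w[m][:,2]*1000
    for y in range(200,400,20):
        k=abs(q[:,1]-y)<8
        if k.sum()>4: print(n,y,k.sum(),np.percentile(q[k,0],[5,50,95]).round(1),np.percentile(z[k],[5,95]).round(1))
    # mouth edge of roof/walls
    m=(w[...,2]>.075)&(w[...,2]<.11)&(s[...,0]>-122)&(s[...,0]<-10)&(s[...,1]>100)&(s[...,1]<195)
    print(n,"roof ymax",np.percentile(s[m][:,1],[98,99.5]))
    h=(s[...,1]>184)&(s[...,1]<225)&(abs(s[...,0]+65)<45)&(w[...,2]>.012)&(w[...,2]<.09)
    print(n,"head",np.nanpercentile(s[h],[3,97],axis=0).round(1),np.percentile(w[h][:,2],[3,97]))
c=np.load("s1.npz")
E
python3 - <<'E'
import cv2
a=cv2.imread("pics/i_scene.png")[140:290,150:400]
cv2.imwrite("pics/i.png",cv2.resize(a,None,fx=3.1,fy=3.1,interpolation=cv2.INTER_CUBIC))
E
```

```text
clock: 11.75
position: [0.5626, 0.1763, -0.0088]
ee_rot: [0.539, 0.461, 0.494, -0.503]
contact_force: [-0.0, 0.4, -0.6]
width: 0.0164
[ 0.56263034  0.17630933 -0.00883019] [-67.07144263 372.91018192] [ 0.006 -0.087 -0.996]
scene 240 24 [-69.2 -60.5 -57.6] [45.3 62.8]
scene 260 36 [-68.7 -59.9 -57.3] [36.5 60.6]
scene 280 32 [-70.4 -59.7 -57.5] [37.3 59.2]
scene 300 30 [-67.2 -59.4 -57.3] [33.1 58.3]
scene 320 27 [-67.5 -59.9 -56.3] [32.2 54.6]
scene 340 28 [-68.7 -59.  -56.6] [29.7 52.6]
scene 360 28 [-71.3 -60.3 -56.5] [30.6 52.1]
scene roof ymax [180.64400398 182.4738322 ]
scene head [[-94.5 207.7]
 [-37.4 221.8]] [0.05470278 0.07169123]
top 320 6 [-64.5 -63.8 -61.3] [55.2 57.3]
top 340 6 [-67.2 -62.4 -61.9] [52.1 59.5]
top roof ymax [180.015953   181.48343552]
top head [[-99.6 207.5]
 [-43.1 223.5]] [0.04572023 0.07602638]
```

View pics/i.png

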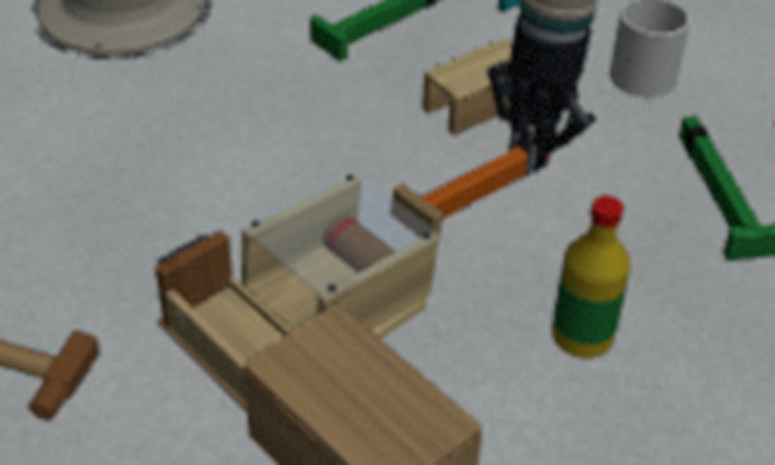

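The scene crop shows the head (415,215) lined up in front of the track mouth, with the dowel (365,245) behind it under the guard. Measured: face at station y≈207, head x about -94 to -38, and the stick about 15 mm above the floor line. I'll lower it 4 mm, go in, and push gently.

```bash
python3 -m creep '{"delta_pos": [[0.4,0.1,0],[0.4,0.1,1],[0.4,0.1,2],[0.4,0.1,3],[0.4,0.1,3.6],[0.4,0.1,4],[0.4,0.1,4.4],[0.4,0.1,4.8],[0.4,0.1,5.2],[0.4,0.1,5.6]], "dr": [[0,0,0],[0,0,0],[0,0,0],[0,0,0],[0,0,0],[0,0,0],[0,0,0],[0,0,0],[0,0,0],[0,0,0]]}'
python3 -c "
from h import *
print(tost(tool()[0]),tool()[0][2])"
python3 -m creep '{"delta_pos": [[0,0,0.5],[0,0,1],[0,0,1.5],[0,0,2],[0,0,2.5],[0,0,3],[0,0,3.5],[0,0,4],[0,0,4.5],[0,0,5]], "dr": [[0,0,0],[0,0,0],[0,0,0],[0,0,0],[0,0,0],[0,0,0],[0,0,0],[0,0,0],[0,0,0],[0,0,0]]}'
python3 - <<'E'
from h import *
print(tost(tool()[0]),tool()[0][2],manip.get_state()["contact_force"])
for n in ("top",):
    d=grab(n);w=cloud(d);s=tost(w);px=d["pixels"]
    cv2.imwrite("pics/j.png",cv2.resize(px[120:200,230:350],None,fx=6,fy=6,interpolation=cv2.INTER_CUBIC))
E
```

```text
clock: 12.85
position: [0.5676, 0.1203, -0.008]
ee_rot: [0.539, 0.461, 0.494, -0.503]
contact_force: [0.7, 0.2, -0.4]
width: 0.017
[-66.05978199 316.7124943 ] -0.008006621662796115
clock: 13.85
position: [0.5711, 0.0704, -0.0036]
ee_rot: [0.539, 0.461, 0.494, -0.503]
contact_force: [-0.8, -0.4, -0.9]
width: 0.0163
[-66.12593373 266.62429679] -0.003630105963997987 [-0.75323081 -0.36702941 -0.89206104]
```

View pics/j.png

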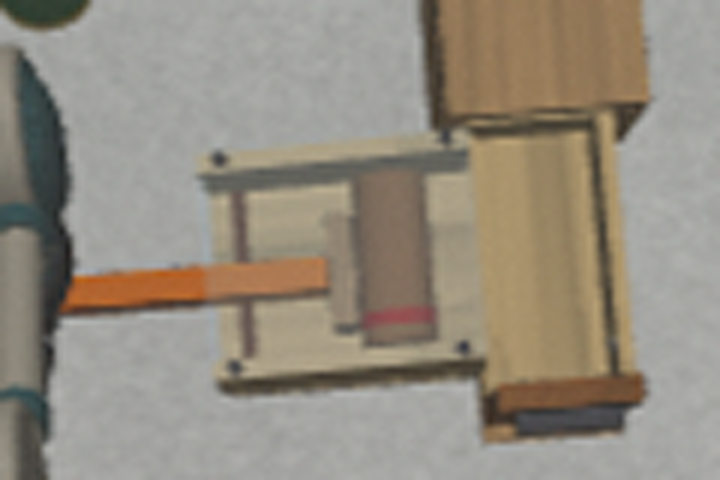

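The top crop shows the paddle (340,270) pushing the dowel (395,255) square up the track, roughly 53 mm still to go.

```bash
python3 -m creep '{"delta_pos": [[0,0,0.5],[0,0,1],[0,0,1.5],[0,0,2],[0,0,2.5],[0,0,3],[0,0,3.4],[0,0,3.8],[0,0,4.1],[0,0,4.4]], "dr": [[0,0,0],[0,0,0],[0,0,0],[0,0,0],[0,0,0],[0,0,0],[0,0,0],[0,0,0],[0,0,0],[0,0,0]]}'
python3 -m creep '{"delta_pos": [[0,0,0.2],[0,0,0.4],[0,0,0.6],[0,0,0.8],[0,0,1.0],[0,0,1.2],[0,0,1.3],[0,0,1.3],[0,0,1.3]], "dr": [[0,0,0],[0,0,0],[0,0,0],[0,0,0],[0,0,0],[0,0,0],[0,0,0],[0,0,0],[0,0,0]]}'
python3 - <<'E'
from h import *
print(tost(tool()[0]),tool()[0][2],manip.get_state()["contact_force"])
d=grab("top");px=d["pixels"];w=cloud(d);s=tost(w)
cv2.imwrite("pics/k.png",cv2.resize(px[120:200,230:350],None,fx=6,fy=6,interpolation=cv2.INTER_CUBIC))
m=(s[...,0]>-120)&(s[...,0]<-10)&(abs(s[...,1])<33)&(w[...,2]>.05)&(w[...,2]<.085);q=s[m];print("dowel top",len(q),np.median(q,0),np.percentile(w[m][:,2],[50,95]))
E
```

```text
clock: 14.9
position: [0.5742, 0.0268, 0.0002]
ee_rot: [0.539, 0.461, 0.494, -0.503]
contact_force: [-0.7, -0.2, -1.3]
width: 0.0166
clock: 15.8
position: [0.5751, 0.0142, 0.0013]
ee_rot: [0.539, 0.461, 0.494, -0.503]
contact_force: [0.3, 0.0, -2.2]
width: 0.017
[-66.17645997 210.28434866] 0.0012663134730158537 [ 0.33596628  0.02210648 -2.17228039]
dowel top 371 [-64.56274666 -11.18219322] [0.0594492 0.0648036]
```

View pics/k.png

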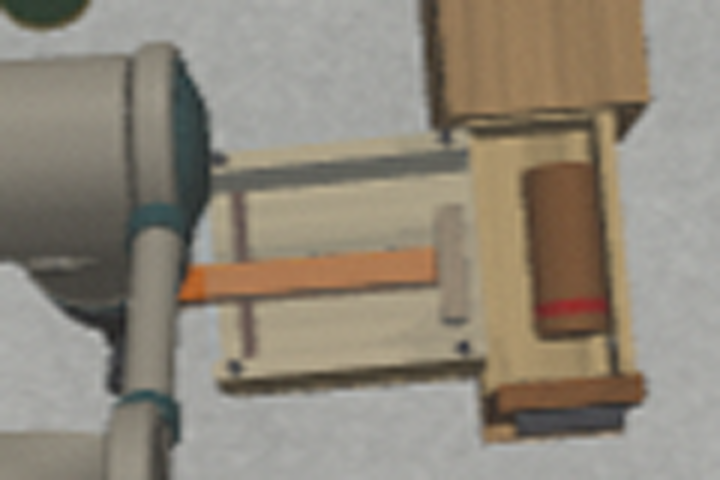

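The dowel is in the tray at (567,250), top at z≈0.06. Withdrawing the stick and laying it on the bench outside the mouth.

```bash
python3 -m creep '{"delta_pos": [[0,0,-1],[0,0,-3],[0,0,-5],[0,0,-7],[0,0,-9],[0,0,-11],[0,0,-13],[0,0,-15],[0,0,-17],[0,0,-18.5]], "dr": [[0,0,0],[0,0,0],[0,0,0],[0,0,0],[0,0,0],[0,0,0],[0,0,0],[0,0,0],[0,0,0],[0,0,0]]}'
python3 -m creep '{"delta_pos": [[0,0,0],[0,0,0],[-0.3,0,0],[-0.3,0,0],[-0.3,0,0]], "dr": [[0,0,0],[0,0.03,0],[0,0.06,0],[0,0.087,0],[0,0.087,0]]}'
python3 -c "
from h import *
p,r=tool();go([p[0],p[1],-.0305],Rt(4.07))
print(tost(p))"
```

```text
clock: 16.85
position: [0.5618, 0.1999, -0.015]
ee_rot: [0.539, 0.461, 0.495, -0.502]
contact_force: [-0.0, 0.4, -1.0]
width: 0.0165
clock: 17.35
position: [0.5622, 0.1967, -0.0116]
ee_rot: [0.517, 0.482, 0.517, -0.483]
contact_force: [-1.2, -0.4, -1.5]
width: 0.0168
dpos cm [ 1.89  0.   -0.  ] dr [-0.003  0.001  0.   ]
[-66.0322124  393.27689187]
```

```bash
python3 -m creep '{"delta_pos": [[0.6,0,0],[1.2,0,0],[1.6,0,0],[1.8,0,0],[1.9,0,0],[1.9,0,0]], "dr": [[0,0,0],[0,0,0],[0,0,0],[0,0,0],[0,0,0],[0,0,0]]}'
python3 -m creep '{"delta_pos": [[0,0,0],[0,0,0],[0,0,0],[0,0,0],[-2,0,0],[-6,0,0],[-10,0,0],[-14,0,0],[-14,0,0]], "dr": [[0,0,0],[0,0,0],[0,0,0],[0,0,0],[0,0,0],[0,0,0],[0,0,0],[0,0,0],[0,0,0]]}' 0.3
python3 - <<'E'
from h import *
d=dict(np.load("t0.npz"));w=cloud(d);s=tost(w);z=w[...,2]
m=(z>.06)&(z<.1)&(s[...,0]<-110)&(s[...,0]>-190)&(abs(s[...,1])<50)
q=s[m];print("panel+pull",q.min(0),q.max(0))
k=(d["pixels"].max(2)<90)&m; print("pull",k.sum(),np.percentile(s[k],[3,50,97],axis=0),np.median(z[k]))
k=m&(z>.078);print("panel top",np.percentile(s[k],[3,50,97],axis=0))
E
```

```text
clock: 17.95
position: [0.5615, 0.1983, -0.0294]
ee_rot: [0.517, 0.482, 0.517, -0.482]
contact_force: [-3.0, -2.0, 11.5]
width: 0.0167
clock: 18.85
position: [0.5665, 0.1993, 0.1152]
ee_rot: [0.52, 0.486, 0.515, -0.479]
contact_force: [0.4, 0.2, -0.0]
width: 0.0557
panel+pull [-162.45199532  -38.32196977] [-110.44059028   47.18556862]
pull 104 [[-162.05582788  -27.46329022]
 [-154.123138      4.35331557]
 [-133.37986885   38.06402266]] 0.07991587776042822
panel top [[-161.31178429  -33.258329  ]
 [-146.22308253   -1.57944842]
 [-135.83479432   36.78039387]]
```

```bash
python3 -c "
from h import *
t=st(-195,0);go([t[0],t[1],.115],Rt(-85.93));print(t)"
```

```text
dpos cm [ -0.21 -13.31  39.57] dr [ 1.57  -0.011 -0.008]
[ 0.46149177 -0.20474016  0.        ]
```

```bash
python3 -m creep '{"delta_pos": [[0,-1,4],[0,-3,8],[0,-4,12],[0,-6,16],[0,-8,20],[0,-9,24],[0,-10,28],[0,-12,32],[0,-13,36],[0,-13.3,39.5]], "dr": [[0.1,0,0],[0.25,0,0],[0.4,0,0],[0.55,0,0],[0.7,0,0],[0.85,0,0],[1,0,0],[1.15,0,0],[1.3,0,0],[1.43,0,0]]}' -1
python3 - <<'E'
from h import *
import time
t=st(-195,0);go([t[0],t[1],.022],Rt(-85.93))
d=grab("top");w=cloud(d);s=tost(w);px=d["pixels"];hsv=cv2.cvtColor(px,cv2.COLOR_BGR2HSV)
m=(hsv[...,0]>4)&(hsv[...,0]<16)&(hsv[...,1]>190)&(hsv[...,2]>80)&(s[...,1]>150)&(abs(s[...,0]+65)<50);q=s[m]
print("stick",len(q),q.min(0),q.max(0),np.median(w[m][:,2]))
E
```

```text
clock: 19.85
position: [0.4552, -0.2065, 0.1083]
ee_rot: [-0.072, -0.703, -0.072, 0.704]
contact_force: [0.4, -0.2, 0.8]
width: 0.0
dpos cm [ 8.63 -0.04 -0.66] dr [0.133 0.002 0.001]
stick 15 [-63.25334199 243.63569767] [-60.9202365  356.87614825] 0.03036669883101139
```

```bash
python3 -m creep '{"delta_pos": [[2,0,0],[4.5,0,0],[7,0,0],[8.6,0,0],[8.6,0,0]], "dr": [[0.1,0,0],[0.133,0,0],[0.133,0,0],[0.133,0,0],[0.133,0,0]]}'
python3 - <<'E'
from h import *
p,r=tool();print(p,tost(p),r.as_matrix()[:,2].round(3));
d=grab("wrist");w=cloud(d);s=tost(w);px=d["pixels"]
cv2.imwrite("pics/l.png",px)
m=(px.max(2)<95)&(s[...,0]>p[0]*0-195)&(s[...,0]<-130)&(abs(s[...,1])<45)&(w[...,2]>.055)&(w[...,2]<.09);print(m.sum(),np.percentile(s[m],[2,50,98],axis=0) if m.any() else 0)
E
```

```text
clock: 20.4
position: [0.4547, -0.2035, 0.0204]
ee_rot: [-0.026, -0.705, -0.029, 0.709]
contact_force: [-0.4, 0.2, -0.5]
width: 0.0001
[ 0.45473483 -0.20350807  0.02037876] [-201.65245458    1.7085596 ] [-0.997 -0.078  0.005]
5202 [[-194.89145597  -26.03079758]
 [-155.23889184    0.64414922]
 [-148.12938768   25.71369216]]
```

View pics/l.png

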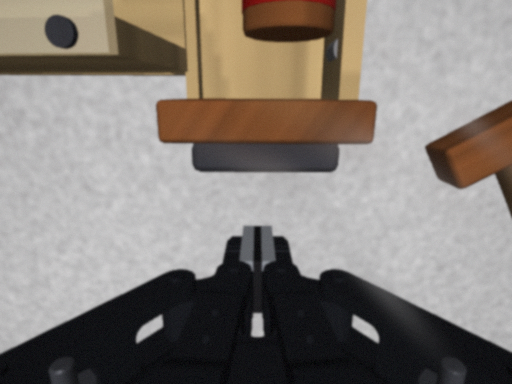

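The wrist view shows the shut fingers (257,240) centred on the dark pull (265,157), with the dowel in the tray behind it. Pushing.

```bash
python3 -m creep '{"delta_pos": [[0,0,-1],[0,0,-2],[0,0,-2.7],[0,0,-3.2],[0,0,-4],[0,0,-5],[0,0,-6],[0,0,-7],[0,0,-8],[0,0,-9]], "dr": [[0,0,0],[0,0,0],[0,0,0],[0,0,0],[0,0,0],[0,0,0],[0,0,0],[0,0,0],[0,0,0],[0,0,0]]}'
python3 -m creep '{"delta_pos": [[0,0,-1],[0,0,-2],[0,0,-3],[0,0,-3.7],[0,0,-4.3],[0,0,-4.8],[0,0,-4.8]], "dr": [[0,0,0],[0,0,0],[0,0,0],[0,0,0],[0,0,0],[0,0,0],[0,0,0]]}'
python3 - <<'E'
from h import *
p,r=tool();print(tost(p))
d=grab("wrist");w=cloud(d);s=tost(w);px=d["pixels"];z=w[...,2]
cv2.imwrite("pics/m.png",px)
# panel: brown top z~.086
m=(abs(z-.086)<.004)&(s[...,0]>-90)&(s[...,0]<5)&(abs(s[...,1])<36)
print("panel top x",np.percentile(s[m][:,0],[2,50,98]) if m.any() else 0)
m=(abs(z-.099)<.003)&(abs(s[...,1])<45)&(s[...,0]>-30);print("carcass front x",np.percentile(s[m][:,0],[0.5,2]) if m.any() else 0)
E
```

```text
clock: 21.45
position: [0.5478, -0.198, 0.0231]
ee_rot: [0.028, 0.707, 0.028, -0.707]
contact_force: [-2.2, -0.1, 1.7]
width: -0.0002
clock: 22.15
position: [0.5958, -0.1941, 0.0231]
ee_rot: [0.027, 0.707, 0.028, -0.706]
contact_force: [0.1, -0.3, -0.3]
width: 0.0003
[-60.25341545   1.04914848]
panel top x [-53.72989482 -29.65455639 -22.60416284]
carcass front x [-15.85832792   2.24287793]
```

```bash
python3 -m creep '{"delta_pos": [[0,0,-0.4],[0,0,-0.8],[0,0,-1.1],[0,0,-1.4],[0,0,-1.7],[0,0,-2.0],[0,0,-2.0]], "dr": [[0,0,0],[0,0,0],[0,0,0],[0,0,0],[0,0,0],[0,0,0],[0,0,0]]}'
python3 -c "
from h import *
print(tost(tool()[0]))"
python3 -m creep '{"delta_pos": [[0,0,-0.2],[0,0,-0.4],[0,0,-0.4]], "dr": [[0,0,0],[0,0,0],[0,0,0]]}'
python3 -c "
from h import *
print(tost(tool()[0]))"
```

```text
clock: 22.9
position: [0.6057, -0.1929, 0.0231]
ee_rot: [-0.028, -0.7, -0.029, 0.713]
contact_force: [-17.7, -3.1, 11.3]
width: 0.0003
[-50.26943098   1.52376438]
clock: 23.2
position: [0.6173, -0.1922, 0.0231]
ee_rot: [-0.027, -0.706, -0.028, 0.707]
contact_force: [-2.7, 0.7, 0.4]
width: -0.0003
[-38.68040442   1.47163436]
```

```bash
python3 -m creep '{"delta_pos": [[0,0,-0.2],[0,0,-0.4],[0,0,-0.6],[0,0,-0.6]], "dr": [[0,0,0],[0,0,0],[0,0,0],[0,0,0]]}'
python3 -c "
from h import *
print(tost(tool()[0]))"
```

```text
clock: 23.6
position: [0.6202, -0.192, 0.0231]
ee_rot: [-0.028, -0.703, -0.028, 0.71]
contact_force: [-11.7, -1.1, 6.6]
width: -0.0001
[-35.74738046   1.46125181]
```

```bash
python3 -m creep '{"delta_pos": [[0,0,-0.2],[0,0,-0.4],[0,0,-0.4]], "dr": [[0,0,0],[0,0,0],[0,0,0]]}'
python3 -c "
from h import *
print(tost(tool()[0]))"
python3 -m creep '{"delta_pos": [[0,0,1],[0,0,4],[0,0,7],[-3,0,10],[-7,0,12],[-11,0,15],[-11,0,18],[-11,0,18]], "dr": [[0,0,0],[0,0,0],[0,0,0],[0,0,0],[0,0,0],[0,0,0],[0,0,0],[0,0,0]]}'
python3 - <<'E'
from h import *
d=grab("top");w=cloud(d);s=tost(w);px=d["pixels"];z=w[...,2]
cv2.imwrite("pics/n.png",cv2.resize(px[70:260,90:420],None,fx=2.4,fy=2.4,interpolation=cv2.INTER_CUBIC))
d=grab("wrist");w=cloud(d);s=tost(w);z=w[...,2]
m=(abs(z-.086)<.004)&(s[...,0]>-90)&(s[...,0]<15)&(abs(s[...,1])<36)
print("panel top x",np.percentile(s[m][:,0],[2,50,98]) if m.any() else 0)
m=(abs(z-.072)<.012)&(s[...,0]>-90)&(s[...,0]<15)&(abs(s[...,1])<25)
print("pull outer x",np.percentile(s[m][:,0],[1,5,50]) if m.any() else 0)
w0=cloud(dict(np.load("t0.npz")))
E
```

```text
clock: 23.9
position: [0.62, -0.192, 0.0231]
ee_rot: [-0.028, -0.7, -0.029, 0.713]
contact_force: [-20.3, -2.5, 12.1]
width: 0.0001
[-36.02920404   1.4922621 ]
clock: 24.7
position: [0.4481, -0.2062, 0.1351]
ee_rot: [0.028, 0.708, 0.026, -0.705]
contact_force: [1.0, -0.9, 0.6]
width: 0.0003
panel top x 0
pull outer x 0
```

View pics/n.png

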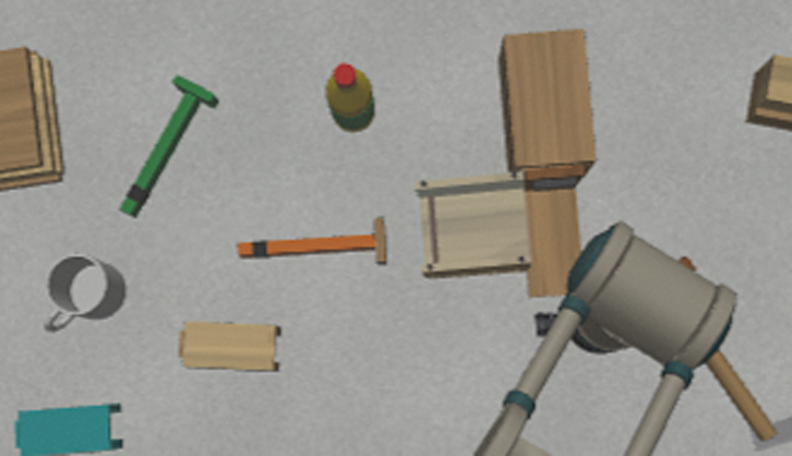

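The drawer is shut against the carcass (555,175). The stick lies flat at (310,245), and no dowel shows in the track or on the bench. One numeric check of the bystanders, then hand-in.

```bash
python3 - <<'E'
from h import *
a=dict(np.load("s0.npz"))["pixels"].astype(int);d=grab("scene");b=d["pixels"].astype(int);w=cloud(d);s=tost(w)
for n,(u0,u1,v0,v1) in dict(glue=(325,355,200,258),mug=(345,375,135,172),mallet=(95,185,230,280),holder=(285,325,150,180)).items():
    print(n,"mean diff",abs(a-b)[v0:v1,u0:u1].mean().round(2))
m=(w[...,2]>.078)&(w[...,2]<.09)&(s[...,0]<-1)&(s[...,0]>-60)&(abs(s[...,1])<38);print("panel top x",np.percentile(s[m][:,0],[3,50,97]) if m.any() else 0)
m=(w[...,2]>.03)&(s[...,0]<-1)&(s[...,0]>-125)&(abs(s[...,1])<30);print("over tray slot",m.sum())
print(manip.get_state()["contact_force"],manip.get_state()["clock"])
manip.sign_off()
E
```

```text
glue mean diff 3.14
mug mean diff 2.95
mallet mean diff 3.27
holder mean diff 6.66
panel top x [-21.11333373 -10.47259545  -6.24082859]
over tray slot 81
[-0.201933   -1.15052979  0.16753283] 24.85
the job is handed in; nothing more can be done
```

The job is done and handed in at about 25 s of the 72 s allowed; sign-off reports no verdict.

**What I did:**
- I drew the orange stick about 163 mm out of its holder, laid it flat and took it again at the black band.
- I pushed the dowel up the track with the paddle until it dropped into the tray. Its top then measured z ≈ 0.06, as it should resting on the tray floor.
- I withdrew the stick and laid it flat on the bench outside the mouth.
- I pushed the drawer in with the shut fingers until it passed its catch and met the stop.

**What the last checks showed:**
- **Drawer:** at the stop the force rose to about 20 N (x component) with no further movement. After the fingers left, the camera put the panel against the carcass (station x about -6 to -21 mm).
- **Dowel:** it is nowhere outside the drawer, but I could not see it inside once the drawer was shut.
- **Bystanders:** the image around the glue bottle, mug and mallet changed only by noise level (mean difference about 3 of 255). The arm hid most of the mallet in the last top picture.
- **Forces:** the readings at the end of each move never exceeded about 24 N in total; I did not log the force during moves.

**What disagreed:**
- **Tool height:** the reported tool height read about 40 mm lower than the cameras showed. Because of this my first grasp shut above the stick and missed, with no contact force beyond about 1 N. I went by the cameras after that, and both later grasps held.
- **Wrist check of the shut drawer:** the wrist camera found no panel points, so I relied on the scene camera instead.

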